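# Put the washed scraper and plate out to drain

## Robot

A 6-joint arm with a two-finger parallel gripper is mounted at the origin on the work surface. World frame = base frame: x ahead of the robot, y to its left, z up, the work surface at z = 0. Lengths are in m, angles in degrees, forces in N, time in s.
With the tool pointing down it reaches from about 0.25 to 0.725 m from the base axis. Payload 9.7 kg.
Tool frame: the origin (TCP) lies midway between the tips of the shut fingers; the grasp point (between the pads) lies 19 mm behind it (grip_point_offset is the distance from the TCP to the grasp point, in m); y points along the fingers, z is the direction in which the jaws open and shut, and the axes are right-handed (so a half turn about y gives the same grasp; the last joint's range is limited). The gripper opens to 85 mm and grips with 20 to 120 N. Pads are 22 mm wide; open, the fingers measure 114 mm over their backs; the gripper's body (76 mm by 85 mm) begins 54 mm behind the grasp point. The pads swing forward as they close: fully open they stand 13 mm farther back than shut.
Start: joints at [68.354, 4.979, 10.078, 95.1, 0, 90], TCP at [0.203, 0.511, 0.231] pointing down, gripper open.
Joint ranges: [-179.16, 179.16], [-48.56, 103.87], [-65.8, 70.77], [-126.05, 130.52], [-82.76, 87.17], [-180, 180]. Speed limits (degrees/s): [127.2, 127.2, 147.25, 180, 180, 180].

## Interface

Orientations are given as [roll, pitch, yaw] about the fixed x, y, z axes, in that order (R = Rz(yaw) Ry(pitch) Rx(roll)).
In Python, from workcell import get_obs, camera, job_done, grip_point_offset gives the robot as it stands.
- The arm moves only by the tool move_arm, never from a script. Its argument "deltas" is a list that holds one entry, the list of rows, each a list of 4 numbers: the shift along the tool's x, y, z in m, then the turn about the tool's y in degrees. A call has 1 to 5 rows; each row is the pose to reach, as a shift and turn from the pose commanded when the call began, along the tool's axes at that moment; what a row does not reach only later rows make up. A row lasts 1/10 s, in which the tool goes at most 50 mm and 8.59 degrees, less where a joint would pass 70% of its speed; a pose out of reach is approached as far as the arm can. A call with a gripper value outside its range is refused whole. "claw" is the finger opening in m, from 0 to 0.0854, set as the call begins (left out, the last holds). The fingers move at their own pace and stop on an object; "newtons" is the grip in N (left out, the last holds). Time passes only in rows, so rows that repeat a pose let the fingers close. It gives the time, the measured TCP pose, the force and the opening at its end, in the units of the state.
- get_obs(): the state, without advancing time (a new reading comes with each control period).
- camera(name): name is "scene" or "top" or "wrist"; returns a dict with "color" (384x512x3 uint8, blue, green, red), "range_z" (384x512 float32, m along the optical axis (not along the pixel's ray), 0 where there is no reading), "fx", "fy", "cx", "cy" (pixels), "k1" (the pictures are not rectified: a ray, as slopes to the right and down, at radius r is drawn at 1 + k1 r^2 times it, then the intrinsics apply), "T" (4x4, takes a point from camera to world coordinates). Camera axes: x right, y down, z forward; pixel columns grow to the right and rows downward; lengths in m; the calibration is good to about 2 mm. A picture is of the moment at which its call begins.
- job_done(): hands the job in, once; it reports no verdict.
The state is a dict: "time": time; "q": joint angles; "qd": joint speeds; "joint_efforts": joint torques, N m; "ee_pos": TCP position; "tcp_rot": TCP orientation; "wrist_force": force on the tool from outside, world axes, zero at the start; "torque": the same for the moment, N m; "opening": finger opening in m.
Only numpy, scipy, OpenCV 4.12 (cv2) and the standard library are available. Lean on these libraries where they do the work, as an engineer would, in place of code of your own. Each camera call takes 0.05 s, during which the arm holds its last target. There are 200 camera calls.

## Task

Two washed things stand in the grey wash rack and should go out to drain. Slide the black-handled scraper blade first into the wide slot of the white leaning block until it is fully home, and gently set the plain white plate in the middle of the steel stand, its lower edge on the base between lip and cross bar and its upper part leaning back against the bar. Leave the toothed comb in the rack and everything else where it is.

Things in the scene. Friction and masses are not known exactly. Their poses are not given: they have to be found in the camera images.
- rack: Grey plastic wash rack, fixed, 190 (x) x 130 (y) x 55 mm high. Origin: centre of its underside, z up. Three identical upright slots along its y, at x = -70, 0 and +70 mm, each 8 mm wide (x), 106 mm long (y), floor at z = 10 mm, mouth at z = 55 mm. Scraper, plate and comb stand in them in any order.
- block: White draining block, fixed, its foot 130 (x) x 170 (y) x 12 mm, with a sleeve leaning over the foot towards its own +x; top about 80 mm high. Origin: centre of the underside of the foot, z up. The sleeve holds a wide slot and, beside it towards +y, a narrow one (30 mm long).
- slot: The wide slot of the block. Origin: centre of its mouth, 72 mm above the bench. z points out of the slot along its axis, leaning 30 degrees (0.52 rad) from vertical towards the block's +x (away from the robot); x is across the slot (8 mm wide), y along it (80 mm long). Depth 55 mm. The walls, flush with the mouth, are 10 mm (x) and 12 mm (y) thick.
- stand: Steel plate stand, fixed, base 140 (x) x 160 (y) x 10 mm. Origin: centre of the underside, z up. A lip across the base at x = -48 to -42 mm rises to z = 24 mm. A cross bar 10 mm thick runs along y at x = 4, z = 85 mm, on posts at y = +-70 mm. The plate's foot belongs on the base just behind the lip (x about -35 mm); it then leans to +x on the bar, about 23 degrees from vertical.
- scraper: Scraper, upright in the rack: steel blade 70 mm wide (y), 5 mm thick (x), from z = 0 to 80 mm; black flat handle 26 mm wide (y), 14 mm thick (x), from z = 75 to 165 mm. 150 g or so. Origin: middle of the blade's lower edge; z points from blade to handle.
- plate: Plain white glass plate, upright in the rack, 100 mm wide (y), 6 mm thick (x), 150 mm tall (z), 220 g or so. Origin: middle of its lower edge; z up along the plate.
- plate_top (a point): Middle of the plate's upper edge, 150 mm from its origin along its z.
- comb: Bystander: white plastic comb, upright in the rack, 90 mm wide (y), 6 mm thick (x), 120 mm tall, five teeth at the bottom. Origin: middle of its lower edge.
- beaker: Bystander: glass beaker, 68 mm diameter, 90 mm high. Origin: centre of underside.
- small_beaker: Bystander: glass beaker, 52 mm diameter, 65 mm high. Origin: centre of underside.
- amber_bottle: Bystander: amber bottle, 64 mm diameter, 130 mm high. Origin: centre of underside.
- dish: Bystander: clear covered dish, 94 mm diameter, 18 mm high. Origin: centre of underside.
- dish2: Bystander: another clear covered dish, 94 mm diameter, 18 mm high. Origin: centre of underside.
- jar: Bystander: white jar, 70 mm diameter, 85 mm high. Origin: centre of underside.
Things that resemble listed ones, but are neither listed nor needed, are in the scene too. Leave any orange look-alike of the plate alone.

How it is judged (in metres and radians):
At the end, for the whole second after the job is handed in: Scraper blade down in the wide slot, edge 49 mm or more below its mouth (of 55), within 12 mm of the middle and 8 degrees of its axis; plate's lower edge on the stand's base between bar and lip, within 30 mm of the middle, leaning back 10 to 34 degrees on the bar; both at rest (z of scraper in the frame of slot below -0.049 m and x of scraper in the frame of slot between -0.006 and 0.006 m and y of scraper in the frame of slot between -0.012 and 0.012 m and angle between the z axis of scraper and the z axis of slot, either way round below 0.14 rad and linear speed of each of scraper, plate below 0.02 m/s and z of plate in the frame of stand below 0.018 m and x of plate in the frame of stand between -0.044 and -0.012 m and y of plate in the frame of stand between -0.03 and 0.03 m and x of plate_top in the frame of stand above 0.008 m and angle between plate's own z axis and vertical between 0.17 and 0.6 rad); the robot touches nothing.
It fails at once if the plate is pressed hard on the stand (over 100 N) (contact force between plate and stand above 100 N).
It fails at once if the plate is dropped (faster than 0.4 m/s with no finger on it) (contact force between plate and the fingers below 0.05 N and linear speed of plate above 0.4 m/s).
It fails at once if the comb is taken out or moved by more than 40 mm (distance of comb from where it was at the start of the episode above 0.04 m).
It fails at once if a bystander is moved by more than 40 mm (distance of any of beaker, small_beaker, amber_bottle, dish, dish2, jar from where it was at the start of the episode above 0.04 m).
It also fails if it takes over 61 s, if anything falls off the work surface, if the arm or the gripper's body presses on something with over 40 N, if the wrist force passes 120 N, or if a joint passes its speed limit or range.

## Working session

There is one attempt and no reset: what is moved stays moved. The work goes in short steps, Python scripts to look and compute and a tool call to move; the robot and the scene stay as the last step left them, time stands still between calls to the robot, and variables do not carry over. Pictures are saved under pics/ and viewed, about 8 in all and at most 12, crops included, and the job is handed in when it is done.

Besides the shell and the picture viewer there is one more tool, called as name(argument=value, ...) on one line, values as JSON. move_arm: Moves the arm, as the interface text tells. Its arguments: {"type":"object","properties":{"deltas":{"type":"array"},"claw":{"type":"number"},"newtons":{"type":"number"}},"required":["deltas"]}

```bash
mkdir -p pics; ls; cat > h.py <<'E'
import numpy as np, cv2, pickle
from workcell import get_obs, camera, job_done, grip_point_offset
from scipy.spatial.transform import Rotation as R
np.set_printoptions(precision=4,suppress=True)
def cap(n,tag):
    c=camera(n); pickle.dump(c,open(f'pics/{tag}.pkl','wb')); cv2.imwrite(f'pics/{tag}.png',c['color']); return c
def load(tag): return pickle.load(open(f'pics/{tag}.pkl','rb'))
def rays(c,uv):
    K=np.array([[c['fx'],0,c['cx']],[0,c['fy'],c['cy']],[0,0,1.]])
    p=cv2.undistortPoints(np.array(uv,float).reshape(-1,1,2),K,np.array([c['k1'],0,0,0,0.]))[:,0]
    T=np.array(c['T']); d=np.c_[p,np.ones(len(p))]
    return T[:3,3],d@T[:3,:3].T
def plane(c,uv,z):
    o,d=rays(c,uv); return o+d*((z-o[2])/d[:,2])[:,None]
def pts(c,uv):
    uv=np.array(uv).reshape(-1,2); o,d=rays(c,uv); iu=uv.astype(int)
    return o+d*c['range_z'][iu[:,1],iu[:,0]][:,None]
def cloud(c):
    h,w=c['range_z'].shape; g=np.stack(np.meshgrid(np.arange(w),np.arange(h)),-1).reshape(-1,2)
    return pts(c,g).reshape(h,w,3)
E
python3 - <<'E'
from h import *
o=get_obs(); print(o, grip_point_offset)
a=cap('scene','s0');b=cap('top','t0')
for c in(a,b): print(c['fx'],c['cx'],c['cy'],c['k1'],c['T'])
cv2.imwrite('pics/st.png',cv2.resize(np.hstack([a['color'],b['color']]),(800,300)))
E
```

```text
pics
{'time': 0.0, 'q': array([68.3547,  5.0122, 10.0326, 95.0996, -0.0012, 89.9996]), 'qd': array([ 0.0807, -0.0379,  0.1514, -0.0951, -0.0401,  0.0133]), 'joint_efforts': array([ -0.0026, -52.039 ,  46.4797,   0.0165,  -0.0001,   0.    ]), 'ee_pos': array([0.2028, 0.511 , 0.2306]), 'tcp_rot': array([-90.0792,  -0.0012, -21.645 ]), 'wrist_force': array([-0.0854, -0.4734,  0.4423]), 'torque': array([-0.0037, -0.0091, -0.0027]), 'opening': 0.08559287467500203} 0.0187
406.39460713324445 258.35673649894335 188.07686672541416 0.013794516733679946 [[ 0.7467  0.5206 -0.4141  1.0019]
 [ 0.6652 -0.5785  0.4721 -0.5318]
 [ 0.0063 -0.6279 -0.7782  1.0005]
 [ 0.      0.      0.      1.    ]]
359.1712445205434 254.53089191318134 194.87725136210844 0.003081068597505211 [[-0.0086 -0.993   0.1179  0.432 ]
 [-0.9999  0.0069 -0.0149  0.0187]
 [ 0.014  -0.118  -0.9929  1.0966]
 [ 0.      0.      0.      1.    ]]
```

View pics/s0.png

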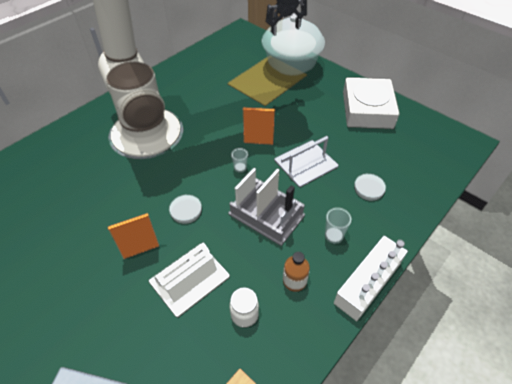

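View pics/t0.png

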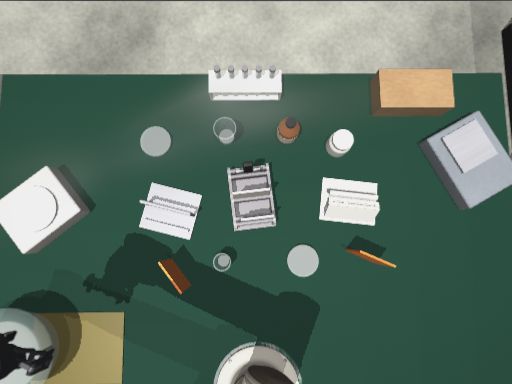

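The rack is at the image centre in both views (top ≈ (251,197)), the stand at (171,210) and the block at (350,202). The scraper is in the far slot, with tall white things in the middle and near slots. I'll enlarge these and get points from depth.

```bash
python3 - <<'E'
from h import *
s,t=load('s0'),load('t0')
f=lambda im,x,y,w,h,W,H:cv2.resize(im[y:y+h,x:x+w],(W,H),interpolation=cv2.INTER_CUBIC)
a=f(t['color'],215,155,75,85,265,300);b=f(t['color'],130,175,80,75,265,300);c=f(t['color'],312,170,75,65,270,300)
d=f(s['color'],220,160,100,85,265,300);e=f(s['color'],265,130,80,60,265,300);g=f(s['color'],145,235,90,80,270,300)
cv2.imwrite('pics/crop.png',np.vstack([np.hstack([a,b,c]),np.hstack([d,e,g])]))
for n,c in(('s',s),('t',t)):
    P=cloud(c); v=c['range_z']>0
    for nm,(x0,x1,y0,y1) in dict(rack=(.28,.6,-.08,.13),stand=(.3,.6,.13,.36),block=(.3,.6,-.36,-.13)).items():
        m=v&(P[...,0]>x0)&(P[...,0]<x1)&(P[...,1]>y0)&(P[...,1]<y1)
        for lo,hi in((.004,.02),(.045,.06),(.06,.075),(.075,.1),(.1,.135),(.135,.19)):
            k=m&(P[...,2]>lo)&(P[...,2]<hi)
            if k.sum()>3:
                q=P[k]; r=cv2.minAreaRect((q[:,:2]*1000).astype(np.float32)); print(n,nm,lo,hi,k.sum(),q[:,2].max(),np.round(r[0]),np.round(r[1]),round(r[2],1))
E
```

```text
s rack 0.004 0.02 577 0.019975778616160067 [445.  21.] [150. 331.] 78.8
s rack 0.045 0.06 629 0.0599686366415475 [469.  24.] [153. 285.] 76.3
s rack 0.06 0.075 180 0.07488949084020813 [453.  31.] [125. 254.] 72.1
s rack 0.075 0.1 220 0.09985537567093261 [523.   8.] [ 76. 101.] 6.3
s rack 0.1 0.135 350 0.1347955029780752 [522.   9.] [ 78. 104.] 6.5
s rack 0.135 0.19 171 0.16215818701581097 [557.  14.] [ 7. 99.] 7.0
s stand 0.004 0.02 1448 0.01961121078868422 [452. 264.] [177. 283.] 82.3
s stand 0.045 0.06 116 0.059901230177318854 [440. 222.] [271. 117.] 22.3
s stand 0.06 0.075 108 0.07491425478071367 [441. 220.] [272. 117.] 22.9
s stand 0.075 0.1 307 0.09996709151612182 [439. 222.] [274. 121.] 24.0
s stand 0.1 0.135 236 0.13475507607830617 [337. 225.] [94. 13.] 36.7
s stand 0.135 0.19 124 0.15038991777039035 [338. 227.] [93. 11.] 37.3
s block 0.004 0.02 1620 0.019965266089559175 [ 459. -245.] [230. 282.] 90.0
s block 0.045 0.06 398 0.05992317052821394 [ 464. -287.] [220. 139.] 1.6
s block 0.06 0.075 802 0.07497563714827227 [ 462. -283.] [216. 146.] 1.6
s block 0.075 0.1 323 0.09998690
[... 759 characters left out ...]
.075 45 0.07478643565211596 [437. 217.] [264. 116.] 24.2
t stand 0.075 0.1 262 0.09993725212902638 [441. 220.] [274. 117.] 24.7
t stand 0.1 0.135 104 0.13478646769742875 [338. 225.] [92.  2.] 36.9
t stand 0.135 0.19 132 0.1537602172747191 [336. 227.] [92.  7.] 37.4
t block 0.004 0.02 1458 0.01999328915017151 [ 450. -245.] [229. 298.] 89.6
t block 0.045 0.06 231 0.05999851002248269 [ 464. -279.] [218. 146.] 0.7
t block 0.06 0.075 680 0.07492324941336226 [ 461. -281.] [215. 149.] 0.8
t block 0.075 0.1 197 0.09827884939103093 [ 445. -282.] [180. 143.] 0.5
t block 0.1 0.135 48 0.13495850752795824 [ 374. -313.] [98.  6.] 63.5
t block 0.135 0.19 108 0.15516036904456398 [ 376. -315.] [99.  6.] 66.4
```

View pics/crop.png

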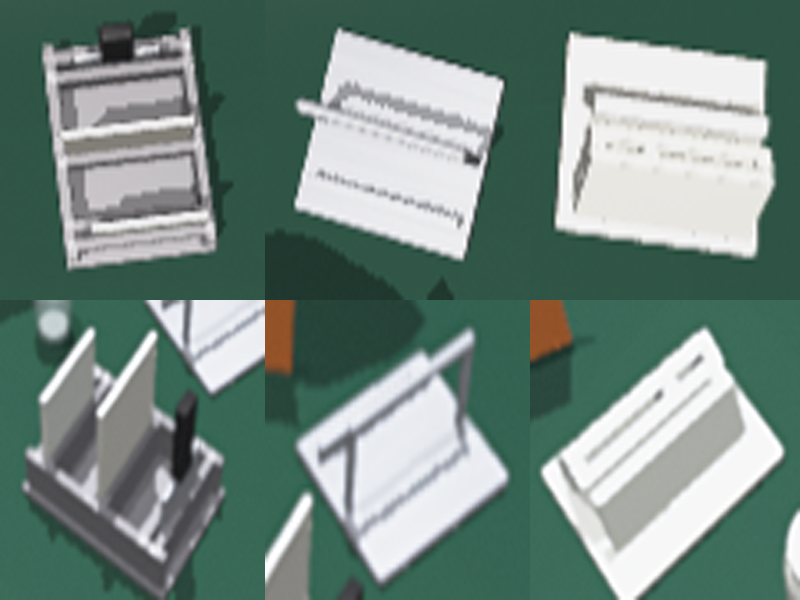

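The middle slot holds the 150 mm plate and the near slot the shorter comb. The black scraper handle is in the far slot. The stand and block show clear edges, so I'll fit each with tight windows.

```bash
cat > fit.py <<'E'
from h import *
s,t=load('s0'),load('t0')
def rect(nm,q):
    r=cv2.minAreaRect((q[:,:2]*1000).astype(np.float32)); print(nm,len(q),'zmed %.4f'%np.median(q[:,2]),np.round(r[0],1),np.round(r[1],1),round(r[2],1))
def big(m):
    n,l,st,_=cv2.connectedComponentsWithStats(m.astype(np.uint8)); return l==1+np.argmax(st[1:,4])
for n,c in(('s',s),('t',t)):
    P=cloud(c); X,Y,Z=P[...,0],P[...,1],P[...,2]; v=c['range_z']>0; C=c['color'].astype(int)
    box=lambda x0,x1,y0,y1,z0,z1:v&(X>x0)&(X<x1)&(Y>y0)&(Y<y1)&(Z>z0)&(Z<z1)
    rect(n+' racktop',P[big(box(.4,.7,-.09,.13,.047,.062))])
    rect(n+' all rack',P[big(box(.42,.7,-.09,.13,.02,.2))])
    rect(n+' plate top',P[big(box(.51,.6,-.08,.1,.15,.175))])
    rect(n+' comb top',P[big(box(.44,.52,-.08,.1,.12,.145))])
    k=box(.58,.7,-.08,.1,.12,.19)&(C.max(-1)<90); rect(n+' handle',P[k]); print(P[k][:,2].max()); rect(n+' handle top',P[k&(Z>.165)] if (k&(Z>.165)).sum()>3 else P[k])
    rect(n+' bar',P[big(box(.44,.65,.12,.36,.075,.1))])
    white=(C.min(-1)>130)
    rect(n+' base',P[big(box(.4,.65,.1,.36,.003,.016)&white|box(.4,.65,.1,.36,.016,.1))])
    rect(n+' foot',P[big(box(.44,.65,-.40,-.13,.006,.1)&white)])
    k=big(box(.44,.65,-.40,-.13,.055,.1)); rect(n+' sleeve',P[k])
    print(np.percentile(P[k][:,2],[50,95,99,100]))
E
python3 fit.py
```

```text
s racktop 795 zmed 0.0532 [556.3  13. ] [180.7 126.6] 6.6
s all rack 2521 zmed 0.0555 [556.3  13. ] [180.7 126.6] 6.6
s plate top 100 zmed 0.1577 [556.7  13.6] [ 7.4 98.1] 7.0
s comb top 86 zmed 0.1270 [487.8  -0.7] [ 7.8 91.2] 5.7
s handle 134 zmed 0.1583 [626.   21.8] [14.3 27.1] 7.7
0.17609574137482564
s handle top 53 zmed 0.1727 [626.4  21.9] [14.5 26.1] 13.9
s bar 137 zmed 0.0864 [521.8 257.5] [151.6  12. ] 74.9
s base 1572 zmed 0.0089 [514.8 258.7] [161.5 148.3] 75.2
s foot 2882 zmed 0.0228 [ 542.4 -281.7] [169.7 133.2] 83.3
s sleeve 529 zmed 0.0699 [ 523.9 -279.8] [145.6  37.1] 84.0
[0.0699 0.0775 0.0788 0.0807]
t racktop 828 zmed 0.0554 [556.1  13.1] [180.5 122.1] 6.5
t all rack 1495 zmed 0.0564 [556.1  13.1] [180.6 122.1] 6.5
t plate top 105 zmed 0.1597 [555.3  15. ] [ 6.4 98.5] 6.5
t comb top 80 zmed 0.1300 [486.9  -1.9] [ 6.1 87.3] 6.7
t handle 86 zmed 0.1730 [623.7  22.7] [24.6 14.8] 88.0
0.17930887369786142
t handle top 55 zmed 0.1748 [624.5  22.5] [23.6 13.6] 89.2
t bar 190 zmed 0.0892 [520.3 256.5] [149.6   9.7] 75.6
t base 2433 zmed 0.0107 [515.7 258. ] [160.6 139.6] 75.2
t foot 2332 zmed 0.0330 [ 541.9 -282.5] [170.5 130.1] 83.4
t sleeve 691 zmed 0.0692 [ 522.2 -280.8] [148.1  40. ] 83.2
[0.0692 0.0793 0.0813 0.0828]
```

```bash
python3 - <<'E'
from h import *
O=np.array([.5421,-.2821,0]); Rb=R.from_euler('z',-6.65,degrees=True)
for n in 's0','t0':
    c=load(n); P=cloud(c); L=Rb.inv().apply((P-O).reshape(-1,3)).reshape(P.shape)*1000
    v=(c['range_z']>0)&(abs(L[...,1])<70)&(abs(L[...,0])<64)&(L[...,2]>14)
    for x in range(-50,40,4):
        k=v&(L[...,0]>=x)&(L[...,0]<x+4)
        if k.sum(): print(n,x+2,k.sum(),np.percentile(L[k][:,2],[10,50,90]))
    # dark slot pixels in mouth: gray low
    g=c['color'].astype(int).sum(-1)/3
    k=v&(L[...,2]>55)
    for y in range(-72,72,6):
        q=k&(L[...,1]>=y)&(L[...,1]<y+6)
        if q.sum():
            i=np.argmin(np.where(q,g,999)); print(n,'y',y+3,q.sum(),int(g.flat[i]),L.reshape(-1,3)[i], int(np.median(g[q])))
E
```

```text
s0 -48 1 [38.3923 38.3923 38.3923]
s0 -44 12 [20.9362 22.838  44.9333]
s0 -40 59 [19.2001 22.7632 25.6696]
s0 -36 29 [20.8099 23.2767 28.6949]
s0 -32 8 [29.8063 38.2328 64.0229]
s0 -28 9 [35.2152 48.6578 74.538 ]
s0 -24 86 [49.3412 75.4573 77.8954]
s0 -20 109 [69.3309 74.1345 77.6544]
s0 -16 62 [67.1099 72.8581 74.9725]
s0 -12 36 [64.4613 68.2589 72.4663]
s0 -8 80 [64.4045 67.1423 69.4962]
s0 -4 103 [62.2292 65.3426 68.1781]
s0 0 32 [62.9613 64.4948 66.7206]
s0 4 8 [59.1849 60.2157 61.6966]
s0 8 64 [60.7732 62.1003 64.0813]
s0 12 68 [61.6448 63.1201 65.7623]
s0 16 106 [58.6197 63.8607 65.9766]
s0 20 217 [47.8667 54.5461 62.7973]
s0 24 233 [30.5228 39.8262 47.9145]
s0 28 202 [16.7151 24.1637 33.0661]
s0 32 43 [14.3696 16.3832 18.903 ]
s0 36 1 [14.7187 14.7187 14.7187]
s0 40 2 [14.2503 14.3383 14.4263]
s0 y -69 32 154 [ 19.0738 -69.4833  60.618 ] 247
s0 y -63 45 165 [ 18.9507 -60.841   59.3965] 247
s0 y -57 37 164 [ 19.1252 -57.7241  60.9101] 247
s0 y -51 38 165 [ 18.0237 -48.678   57.7125] 248
s0 y -45 36 165 [ 19.0928 -45.8234  61.0358] 248
s0 y -39 35 164 [ 19.0423 -40.214   58.7811
[... 2070 characters left out ...]
0.871   69.3392] 233
t0 y -15 37 199 [ 17.3228 -17.7196  70.2319] 230
t0 y -9 40 141 [20.5615 -6.477  58.1824] 229
t0 y -3 36 143 [19.525  -2.2966 62.7072] 230
t0 y 3 40 170 [19.1173  0.7647 63.2715] 234
t0 y 9 34 199 [17.9059  9.9122 64.9038] 234
t0 y 15 32 201 [16.9979 13.8077 68.6677] 230
t0 y 21 41 141 [21.1082 19.2286 55.1338] 238
t0 y 27 36 170 [18.5307 28.1489 67.3773] 235
t0 y 33 42 144 [-13.4842  30.2888  62.8246] 234
t0 y 39 33 199 [17.9975 36.1785 64.7175] 230
t0 y 45 39 142 [20.4747 46.8067 59.5198] 230
t0 y 51 40 143 [19.649  50.4475 62.713 ] 235
t0 y 57 36 171 [18.0653 57.588  68.7095] 233
t0 y 63 34 199 [17.4485 65.7935 66.5861] 238
t0 y 69 25 117 [12.3227 69.2378 57.6968] 230
```

Estimates are good enough to set out. The tool's x is forward, its y down and its z left.

move_arm(deltas=[[[0.0442,0,-0.0231,0],[0.0885,0,-0.0461,0],[0.1327,0,-0.0692,0],[0.177,0,-0.0922,0],[0.2212,0,-0.1153,0]]], claw=0.06)

```text
time: 0.6
ee_pos: [0.3667, 0.3207, 0.2311]
tcp_rot: [-90.0, 0.0, -21.6]
wrist_force: [0.4, 1.2, -0.0]
opening: 0.0606
```

move_arm(deltas=[[[0.0442,0,-0.0231,0],[0.0885,0,-0.0461,0],[0.1327,0,-0.0692,0],[0.177,0,-0.0922,0],[0.2212,0,-0.1153,0]]])

```text
time: 1.1
ee_pos: [0.53, 0.1318, 0.2311]
tcp_rot: [-90.0, 0.0, -21.7]
wrist_force: [-0.2, 0.6, 0.6]
opening: 0.0598
```

move_arm(deltas=[[[0.0327,0,-0.0171,-7],[0.0654,0,-0.0342,-14],[0.0982,0,-0.0514,-21],[0.1309,0,-0.0685,-28],[0.1309,0,-0.0685,-28.2]]])

```text
time: 1.6
ee_pos: [0.6271, 0.0185, 0.2293]
tcp_rot: [-90.0, 0.1, 6.6]
wrist_force: [-0.2, -0.5, -0.5]
opening: 0.0598
```

```bash
python3 - <<'E'
from h import *
o=get_obs(); print(o['time'],o['ee_pos'],o['tcp_rot'],o['q'],o['opening'])
cap('wrist','w1')
E
```

```text
1.6 [0.6271 0.0185 0.2293] [-90.03     0.1171   6.6172] [ 1.7049 16.1689 22.7244 96.6696 -0.0399 -4.9123] 0.05976404671310473
```

View pics/w1.png

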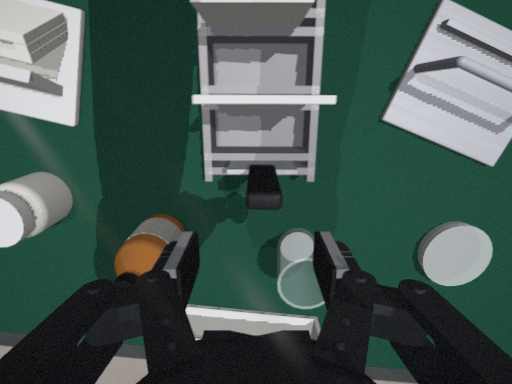

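The wrist view shows the handle at (264,187), centred between the fingers. I'll measure it with the wrist depth and triangulate against the top view.

```bash
python3 - <<'E'
from h import *
c=load('w1'); P=cloud(c); C=c['color'].max(-1)
k=(C<70)&(c['range_z']>0); k[:155]=0;k[215:]=0;k[:,:235]=0;k[:,295:]=0
q=P[k]; print(k.sum(),q.min(0),q.max(0))
top=q[q[:,2]>q[:,2].max()-.006]; r=cv2.minAreaRect((top[:,:2]*1000).astype(np.float32)); print('handle top',len(top),np.median(top[:,2]),r)
# two-view ray triangulation of handle top centre (wrist, top)
t=load('t0'); Pt=cloud(t)
def cen(c,P,k):
    m=k&(P[...,2]>P[k][:,2].max()-.006); v,u=np.nonzero(m); return [[u.mean(),v.mean()]]
kt=(t['color'].max(-1)<70); b=np.zeros_like(kt); b[155:180,238:262]=1; kt&=b; kt&=Pt[...,2]>.1
a=rays(c,cen(c,P,k)); b=rays(t,cen(t,Pt,kt)); d1,d2=a[1][0],b[1][0]
s=np.linalg.lstsq(np.c_[d1,-d2],b[0]-a[0],rcond=None)[0]; print('triang',a[0]+s[0]*d1,b[0]+s[1]*d2)
k=(P[...,2]>.15)&(P[...,2]<.17)&(P[...,0]<.59)&(P[...,0]>.52)&(abs(P[...,1])<.1); q=P[k]; r=cv2.minAreaRect((q[:,:2]*1000).astype(np.float32)); print('plate top',r,np.median(q[:,2]))
E
```

```text
2019 [ 0.616  -0.006  -0.0021] [0.7112 0.0776 0.1771]
handle top 656 0.17470647854012541 ((623.8887329101562, 22.754520416259766), (13.922450065612793, 25.406272888183594), 6.174243927001953)
triang [0.5942 0.0174 0.255 ] [0.5918 0.0247 0.2546]
plate top ((554.7814331054688, 14.471576690673828), (5.3749098777771, 99.63827514648438), 6.572405815124512) 0.1600296469352485
```

move_arm(deltas=[[[0,0.035,0.001,0],[0,0.07,0.001,0],[0,0.1,0.001,0],[0,0.1,0.001,0]]])

```text
time: 2.05
ee_pos: [0.6226, 0.0234, 0.1268]
tcp_rot: [-90.0, 0.4, 6.5]
wrist_force: [-0.9, -0.9, -0.6]
opening: 0.0598
```

move_arm(deltas=[[[0,0,0,0],[0,0,0,0],[0,0,0,0],[0,0,0,0],[0,0,0,0]]], claw=0.015, newtons=40)

```text
time: 2.55
ee_pos: [0.6262, 0.023, 0.1338]
tcp_rot: [-90.0, -0.2, 6.6]
wrist_force: [-0.4, 1.0, 6.4]
opening: 0.0251
```

move_arm(deltas=[[[0,-0.01,0,0],[0,-0.025,0,0],[0,-0.045,0,0],[0,-0.065,0,0],[0,-0.09,0,0]]])

```text
time: 3.05
ee_pos: [0.6251, 0.0226, 0.2229]
tcp_rot: [-90.0, 0.0, 6.5]
wrist_force: [0.4, 1.0, -0.9]
opening: 0.0256
```

move_arm(deltas=[[[-0.018,-0.015,-0.03,0],[-0.037,-0.03,-0.06,0],[-0.055,-0.04,-0.09,0],[-0.073,-0.04,-0.12,0],[-0.0913,-0.04,-0.1495,0]]])

```text
time: 3.55
ee_pos: [0.5512, -0.1375, 0.2632]
tcp_rot: [-90.1, -0.1, 6.6]
wrist_force: [0.5, -0.4, -1.8]
opening: 0.0251
```

move_arm(deltas=[[[-0.018,0,-0.03,3],[-0.037,0,-0.06,6],[-0.055,0,-0.09,9],[-0.073,0,-0.12,12],[-0.0913,0,-0.1495,13.2]]])

```text
time: 4.05
ee_pos: [0.4772, -0.2965, 0.2629]
tcp_rot: [-90.0, -0.1, -6.8]
wrist_force: [-0.1, -0.1, -1.9]
opening: 0.0254
```

move_arm(deltas=[[[0,0,0,0],[0,0,0,0]]])

```text
time: 4.25
ee_pos: [0.4777, -0.2958, 0.2624]
tcp_rot: [-90.0, -0.0, -6.7]
wrist_force: [-0.2, 0.2, -1.2]
opening: 0.0255
```

```bash
python3 - <<'E'
from h import *
o=get_obs(); print(o['time'],o['ee_pos'],o['tcp_rot'],o['wrist_force'],o['opening'])
a=cap('scene','s2'); w=cap('wrist','w2')
cv2.imwrite('pics/v2.png',np.hstack([cv2.resize(a['color'][180:330,90:270],(400,333)),cv2.resize(w['color'],(400,333))]))
E
```

```text
4.25 [ 0.4777 -0.2958  0.2624] [-90.0162  -0.0497  -6.7421] [-0.1755  0.2217 -1.2324] 0.02548901097014082
```

View pics/v2.png

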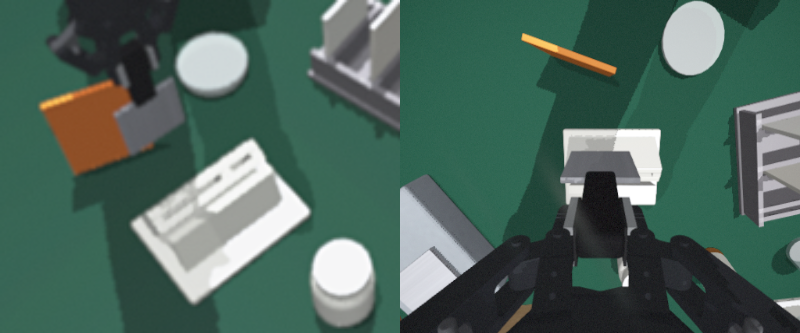

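The scraper is held upright with the blade below, above and in front of the block. The gripper can't tilt, so I'll use the sleeve's 30° front face to swing the blade to the slot's lean.

move_arm(deltas=[[[0,0.035,0,0],[0,0.07,0,0],[0,0.1,0,0],[0,0.1,0,0]]], newtons=25)

```text
time: 4.75
ee_pos: [0.4769, -0.2932, 0.1574]
tcp_rot: [-89.8, 0.3, -6.5]
wrist_force: [-0.4, -0.1, -0.9]
opening: 0.0253
```

move_arm(deltas=[[[0.006,0,0,0],[0.012,0,0,0],[0.02,0.0005,0,0],[0.028,0.001,0,0],[0.036,0.002,0,0]]])

```text
time: 5.25
ee_pos: [0.5148, -0.2996, 0.1602]
tcp_rot: [-90.0, -0.1, -6.6]
wrist_force: [-2.6, 1.0, 2.8]
opening: 0.0255
```

move_arm(deltas=[[[0.008,0.002,0,0],[0.016,0.004,0,0],[0.024,0.007,0,0]]])

```text
time: 5.55
ee_pos: [0.5383, -0.3023, 0.152]
tcp_rot: [-90.0, 0.0, -6.6]
wrist_force: [-1.7, -0.6, 2.4]
opening: 0.0255
```

```bash
python3 - <<'E'
from h import *
o=get_obs(); print(o['time'],o['ee_pos'],o['tcp_rot'],o['wrist_force'],o['opening'])
a=cap('scene','s3')
P=cloud(a);O=np.array([.5421,-.2821,0]); L=R.from_euler('z',-6.65,degrees=True).inv().apply((P-O).reshape(-1,3)).reshape(P.shape)*1000
cv2.imwrite('pics/v3.png',cv2.resize(a['color'][180:330,90:270],(540,450)))
E
```

```text
5.55 [ 0.5383 -0.3023  0.152 ] [-90.0052   0.0066  -6.6456] [-1.6699 -0.6404  2.4066] 0.025502244289202638
```

View pics/v3.png

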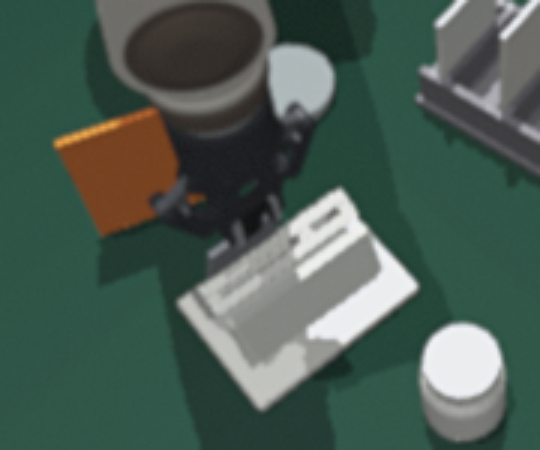

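The blade is tilting against the front face with only about 3 N. I'll continue until it is flush.

move_arm(deltas=[[[0.006,0.003,0,0],[0.012,0.006,0,0],[0.018,0.01,0,0],[0.018,0.01,0,0]]])

```text
time: 6.0
ee_pos: [0.556, -0.3041, 0.1412]
tcp_rot: [-90.0, 0.0, -6.6]
wrist_force: [-1.2, 0.2, -0.7]
opening: 0.0253
```

move_arm(deltas=[[[0.003,0.001,0,0],[0.003,0.001,0,0]]])

```text
time: 6.2
ee_pos: [0.5582, -0.3044, 0.1407]
tcp_rot: [-90.0, 0.1, -6.6]
wrist_force: [-2.3, -0.2, -1.1]
opening: 0.0255
```

move_arm(deltas=[[[0.003,0.001,0,0],[0.003,0.001,0,0]]])

```text
time: 6.4
ee_pos: [0.5614, -0.3049, 0.1401]
tcp_rot: [-90.0, 0.0, -6.6]
wrist_force: [-3.8, 0.3, -0.8]
opening: 0.0253
```

move_arm(deltas=[[[0.003,0.001,0,0],[0.003,0.001,0,0]]])

```text
time: 6.6
ee_pos: [0.5644, -0.3052, 0.1391]
tcp_rot: [-90.0, 0.0, -6.6]
wrist_force: [-4.4, 0.8, -1.1]
opening: 0.0253
```

move_arm(deltas=[[[-0.008,-0.02,0,0],[-0.01,-0.045,0,0],[-0.01,-0.065,0,0],[-0.01,-0.065,0,0]]])

```text
time: 7.0
ee_pos: [0.5561, -0.3047, 0.2079]
tcp_rot: [-90.1, -0.4, -6.6]
wrist_force: [0.7, -0.1, -1.0]
opening: 0.0254
```

```bash
python3 - <<'E'
from h import *
o=get_obs(); print(o['time'],o['ee_pos'],o['tcp_rot'],o['wrist_force'],o['opening'])
a=cap('scene','s4');w=cap('wrist','w4');t=cap('top','t4')
cv2.imwrite('pics/v4.png',np.hstack([cv2.resize(a['color'][180:330,90:270],(400,333)),cv2.resize(w['color'],(400,333))]))
O=np.array([.5421,-.2821,0]); Rb=R.from_euler('z',-6.65,degrees=True)
for n,c in(('w',w),('t',t)):
    P=cloud(c); L=Rb.inv().apply((P-O).reshape(-1,3)).reshape(P.shape)*1000
    for lo,hi in((-32,-10),(-55,-37),(-5,10)):
        k=(c['range_z']>0)&(L[...,1]>lo)&(L[...,1]<hi)&(L[...,2]>85)&(L[...,2]<260)&(abs(L[...,0])<90)
        for z in range(85,260,8):
            q=k&(L[...,2]>=z)&(L[...,2]<z+8)
            if q.sum()>3: print(n,lo,z+4,q.sum(),np.percentile(L[q][:,0],[5,50,95]))
E
```

```text
7.0 [ 0.5561 -0.3047  0.2079] [-90.1149  -0.3707  -6.6381] [ 0.7208 -0.0722 -1.0168] 0.025350901682540266
w -32 105 64 [-62.0038 -61.2542 -60.5065]
w -32 113 187 [-60.5094 -58.3179 -56.1795]
w -32 121 208 [-55.5078 -53.4342 -51.3846]
w -32 129 221 [-50.8267 -48.8163 -46.8584]
w -32 137 250 [-46.3047 -43.9053 -41.9995]
w -32 145 259 [-41.49   -39.2538 -37.3742]
w -32 153 299 [-36.9956 -34.7004 -32.5093]
w -32 161 317 [-32.2126 -30.0232 -28.0211]
w -32 169 100 [-27.7855 -27.1311 -26.5385]
w -32 177 350 [-27.3287 -25.463  -23.3515]
w -32 185 436 [-23.388  -21.0239 -18.7409]
w -32 193 484 [-18.5881 -16.3723 -14.109 ]
w -32 201 549 [-14.0005 -11.6325  -9.4113]
w -32 209 618 [-9.3912 -6.9915 -4.669 ]
w -32 217 708 [-4.6672 -2.2556  0.1047]
w -32 225 805 [0.0979 2.4839 4.8197]
w -32 233 931 [4.6527 7.1597 9.5494]
w -32 241 1117 [ 9.4686 11.9757 15.5415]
w -32 249 1170 [14.1187 16.9528 23.9516]
w -55 105 51 [-62.0267 -61.277  -60.5267]
w -55 113 153 [-60.5315 -58.3427 -56.1926]
w -55 121 170 [-55.9118 -53.4598 -51.4128]
w -55 129 181 [-51.4482 -48.8456 -46.8892]
w -55 137 195 [-46.3485 -44.3
[... 2002 characters left out ...]
-47.8799 -44.8292]
t -55 137 13 [-46.2256 -43.128  -41.5593]
t -55 145 16 [-41.0181 -38.2385 -35.8357]
t -55 153 17 [-35.6289 -32.8482 -30.4891]
t -55 161 11 [-30.2582 -28.3319 -26.4715]
t -55 169 22 [-26.1873 -22.8245 -18.0436]
t -5 105 5 [-62.236  -61.4879 -59.2538]
t -5 113 13 [-60.1962 -57.2472 -53.4669]
t -5 121 9 [-55.0077 -52.287  -49.7182]
t -5 129 13 [-50.7173 -47.4725 -44.917 ]
t -5 137 8 [-44.7139 -42.757  -42.1942]
t -5 145 14 [-41.1165 -38.7974 -36.1036]
t -5 153 13 [-35.5669 -33.3261 -30.6324]
t -5 161 11 [-30.6404 -28.0808 -25.7188]
t -5 169 17 [-25.894  -21.7343 -18.2049]
t -5 225 4 [6.0337 6.2466 8.3826]
t -5 249 6 [4.8184 5.2019 8.2455]
t -5 257 20 [ 8.0256 13.3171 19.9376]
```

View pics/v4.png

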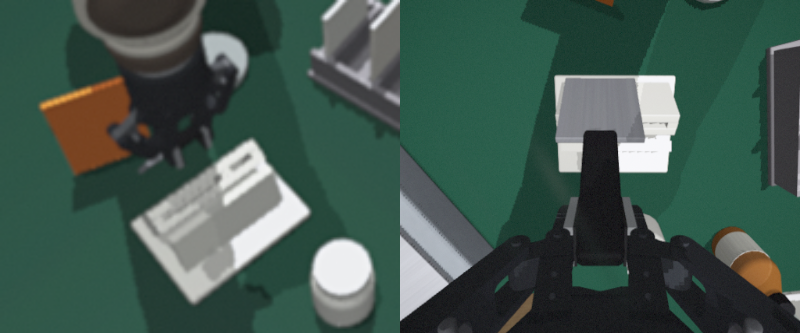

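The scraper is held tilted: the blade face slope gives 30.5°, close to 30. Now I'll measure the mouth and the blade's y extent in the same wrist frame.

```bash
python3 - <<'E'
from h import *
O=np.array([.5421,-.2821,0]); Rb=R.from_euler('z',-6.65,degrees=True)
for f in('w4','w2','t4'):
    c=load(f); P=cloud(c); L=Rb.inv().apply((P-O).reshape(-1,3)).reshape(P.shape)*1000
    v=c['range_z']>0; X,Y,Z=L[...,0],L[...,1],L[...,2]
    k=v&(Y>22)&(Y<70)&(Z>20)&(Z<90)&(X>-66)&(X<30)
    fa=k&(X>-55)&(X<-28); print(f,'face',np.polyfit(Z[fa],X[fa],1) if fa.sum()>20 else None,fa.sum())
    for x in range(-34,12,3):
        q=k&(X>=x)&(X<x+3)
        if q.sum()>3: print(x+1.5,q.sum(),np.percentile(Z[q],[10,50,90]))
    s=v&(Z>30)&(Z<82)&(X>-45)&(X<3); print('sleeve y',np.percentile(Y[s],[0.5,99.5]) if s.sum() else None)
    b=v&(Z>110)&(Z<150)&(X>-70)&(X<-30)&(abs(Y+21)<70)
    if b.sum():
        print('blade y',Y[b].min(),Y[b].max(),'yaw',np.degrees(np.polyfit(Y[b],X[b]-.5925*(Z[b]-113),1)[0]))
    m=v&(Z>14)&(Z<70)&(X>-20)&(X<-6)&(abs(X+12.2)<6)&(Z<65); print('slot dip y',np.percentile(Y[m],[1,25,50,75,99]) if m.sum() else None,m.sum())
E
```

```text
w4 face [  0.5705 -70.5634] 1394
-32.5 179 [64.6501 66.9759 69.3134]
-29.5 176 [70.0415 72.4331 74.5776]
-26.5 155 [75.0972 76.8765 78.7468]
-23.5 162 [77.1402 78.0497 78.8594]
-20.5 126 [75.1191 76.0762 77.0325]
-17.5 84 [73.7214 74.707  75.4105]
-14.5 127 [61.0176 63.3521 73.0965]
-11.5 151 [65.0566 67.8011 71.2255]
-8.5 116 [68.2555 69.3085 70.5518]
-5.5 109 [66.6982 67.6886 68.6279]
-2.5 78 [64.7264 65.7891 66.864 ]
6.5 97 [63.1464 63.9609 64.8106]
9.5 144 [63.6151 64.7558 65.6396]
12.5 142 [64.4216 65.5033 66.4653]
sleeve y [-73.2753 237.7983]
blade y -56.086913443594945 13.944842542468828 yaw 0.16270926588847326
slot dip y [ 33.7528 232.4217 233.8948 234.8802 236.7358] 441
w2 face [  0.5717 -70.6386] 1092
-32.5 116 [63.6001 66.6956 68.5549]
-29.5 122 [69.4928 72.0794 74.278 ]
-26.5 114 [74.8671 77.0531 79.0843]
-23.5 56 [76.9768 77.7445 78.6785]
-20.5 48 [75.4414 76.2218 77.058 ]
-17.5 31 [74.1575 74.7171 75.5074]
-14.5 31 [63.713  70.9482 73.8582]
-11.5 82 [64.991  67.8122 70.9699]
-8.5 44 [68.2497 69.1129 70.0679]
-5.5 34 [67.0933 67.5449 68.2664]
-2.5 35 [65.0888 65.9755 66.
[... 242 characters left out ...]
625 249.7856 268.9922] 408
t4 face [  0.5537 -68.4346] 176
-32.5 21 [59.5584 63.7577 66.5277]
-29.5 21 [65.4334 69.6933 71.3711]
-26.5 20 [72.6765 73.6643 78.1061]
-23.5 19 [76.5658 79.7216 81.9171]
-20.5 15 [76.0893 78.1061 79.6485]
-17.5 15 [72.9627 75.0806 76.9721]
-14.5 16 [61.8101 70.6337 74.3196]
-11.5 16 [63.1321 66.5621 71.5427]
-8.5 18 [66.5348 70.1267 72.2999]
-5.5 16 [66.1134 68.0519 70.6758]
-2.5 16 [64.127  66.8289 69.0989]
6.5 5 [62.0332 63.3076 65.2672]
9.5 21 [61.8133 64.1807 67.0527]
12.5 16 [62.23   65.783  68.2238]
sleeve y [-21.1596 925.069 ]
blade y -55.160143485968526 14.848902908624623 yaw 0.5089041631752375
slot dip y [ -4.5446  77.7552 257.4888 871.7278 881.6687] 102
```

Wrist frame, block-local mm: slot centre (-13.2, -21.2, 72) and blade centre y -21.1. The blade tip lies (-76.6, -103) in x, z from the TCP. I'll move over the mouth.

move_arm(deltas=[[[0.02,0,0,0],[0.04,0,0,0],[0.052,0,0,0],[0.052,0,0,0],[0.052,0,0,0]]], newtons=40)

```text
time: 7.65
ee_pos: [0.6058, -0.3099, 0.2027]
tcp_rot: [-90.0, 0.1, -6.6]
wrist_force: [-0.1, -0.3, -1.5]
opening: 0.0254
```

```bash
cat > tip.py <<'E'
from h import *
import sys
O=np.array([.5421,-.2821,0]); Rb=R.from_euler('z',-6.65,degrees=True)
o=get_obs(); T=Rb.inv().apply(o['ee_pos']-O)*1000
print('t',o['time'],'TCP local',T,'rot',o['tcp_rot'],'F',o['wrist_force'],'open',o['opening'])
c=cap('wrist',sys.argv[1]); o=get_obs(); print(Rb.inv().apply(o['ee_pos']-O)*1000)
P=cloud(c); L=Rb.inv().apply((P-O).reshape(-1,3)).reshape(P.shape)*1000
X,Y,Z=L[...,0],L[...,1],L[...,2]; z=T[2]; v=c['range_z']>0
dx=X-T[0];dz=Z-z
b=v&(abs(Y+21)<30)&(dz>-95)&(dz<-50)&(dx>-90)&(dx<0)&(abs(dx-(-58.3-16.5)-.5925*(dz+94.9))<8)
p=np.polyfit(Z[b],X[b],1); print('tilt',np.degrees(np.arctan(p[0])),b.sum(),'y',Y[b].min(),Y[b].max())
zt=z-103; xt=np.polyval(p,zt)+2.9
print('tip centre est (by dz)',xt,zt,'slot axis x at tip z',-13.2+.577*(zt-72))
E
python3 tip.py w5
```

```text
t 7.65 TCP local [ 66.4889 -20.2192 202.7162] rot [-89.9556   0.1172  -6.6334] F [-0.1167 -0.2929 -1.5026] open 0.025387267366929485
[ 66.3246 -20.2858 203.2901]
tilt 30.844639268501904 3618 y -50.994157746690504 8.99931300747188
tip centre est (by dz) -11.958932184286288 99.71615959553517 slot axis x at tip z 2.7922240866237953
```

move_arm(deltas=[[[0.004,0.008,0,0],[0.004,0.015,0,0],[0.004,0.0185,0,0],[0.004,0.0185,0,0],[0.004,0.0185,0,0]]])

```text
time: 8.2
ee_pos: [0.61, -0.3105, 0.1859]
tcp_rot: [-90.0, -0.0, -6.6]
wrist_force: [-0.9, 0.8, -1.0]
opening: 0.0252
```

```bash
python3 tip.py w6; cat >> tip.py <<'E'
E
python3 - <<'E'
from h import *
c=load('w6'); cv2.imwrite('pics/v6.png',cv2.resize(c['color'][60:260,170:480],(775,500)))
E
```

```text
t 8.2 TCP local [ 70.7204 -20.3888 185.8658] rot [-90.0013  -0.0004  -6.6491] F [-0.8774  0.7614 -0.998 ] open 0.025160075727442527
[ 70.8201 -20.4285 186.0873]
tilt 30.71433694771627 3625 y -50.99229197916467 8.986952783362952
tip centre est (by dz) -7.433247305717016 82.86584734072858 slot axis x at tip z -6.9304060843996105
```

View pics/v6.png

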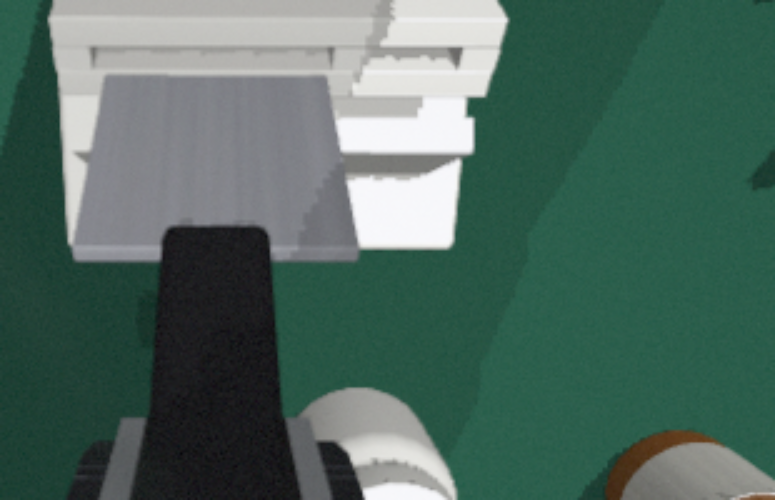

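The blade's edge (103–328 px) sits centred just over the wide slot (90–335 px) and parallel to it. I'll insert along the axis.

move_arm(deltas=[[[-0.002,0.0035,0,0],[-0.0045,0.008,0,0],[-0.007,0.012,0,0],[-0.009,0.0155,0,0],[-0.011,0.019,0,0]]])

```text
time: 8.75
ee_pos: [0.5989, -0.3092, 0.1664]
tcp_rot: [-90.0, 0.0, -6.7]
wrist_force: [0.7, -0.1, -1.1]
opening: 0.0253
```

```bash
python3 tip.py w7
```

```text
t 8.75 TCP local [ 59.5535 -20.3865 166.3883] rot [-89.9965   0.0108  -6.6522] F [ 0.688  -0.0714 -1.0578] open 0.025302046323958088
[ 59.2206 -20.3701 165.8714]
tilt 32.317763502952296 3974 y -50.98496566414913 8.996257642626732
tip centre est (by dz) -20.17091973075201 63.38828288692139 slot axis x at tip z -18.168960774246358
```

move_arm(deltas=[[[-0.002,0.0035,0,0],[-0.0045,0.008,0,0],[-0.007,0.012,0,0],[-0.009,0.0155,0,0],[-0.01,0.0173,0,0]]])

```text
time: 9.3
ee_pos: [0.5889, -0.3081, 0.149]
tcp_rot: [-90.0, 0.0, -6.7]
wrist_force: [-0.1, 0.6, -2.0]
opening: 0.0255
```

```bash
python3 tip.py w8
```

```text
t 9.3 TCP local [ 49.5063 -20.3559 149.0043] rot [-89.9886   0.0272  -6.6508] F [-0.1386  0.5608 -2.0033] open 0.025477957427773004
[ 49.4536 -20.3692 148.9103]
tilt 33.39029661580952 2875 y -50.9981442200396 8.973361410535395
tip centre est (by dz) -31.68010925699103 46.00431553118912 slot axis x at tip z -28.199509938503873
```

move_arm(deltas=[[[-0.002,0.0035,0,0],[-0.0045,0.008,0,0],[-0.007,0.012,0,0],[-0.009,0.0155,0,0],[-0.01,0.0173,0,0]]])

```text
time: 9.85
ee_pos: [0.579, -0.3069, 0.1317]
tcp_rot: [-90.0, 0.0, -6.7]
wrist_force: [-0.2, 0.6, -1.2]
opening: 0.0253
```

move_arm(deltas=[[[-0.001,0.0017,0,0],[-0.002,0.0035,0,0],[-0.002,0.0035,0,0]]])

```text
time: 10.15
ee_pos: [0.5772, -0.3067, 0.1285]
tcp_rot: [-90.0, 0.0, -6.6]
wrist_force: [0.4, 0.3, -1.1]
opening: 0.0255
```

move_arm(deltas=[[[-0.001,0.0017,0,0],[-0.002,0.0035,0,0],[-0.002,0.0035,0,0]]])

```text
time: 10.45
ee_pos: [0.5758, -0.3067, 0.1259]
tcp_rot: [-90.0, -0.1, -6.6]
wrist_force: [0.9, -1.1, 1.7]
opening: 0.0257
```

move_arm(deltas=[[[-0.001,0.0017,0,0],[-0.001,0.002,0,0],[-0.001,0.002,0,0]]])

```text
time: 10.75
ee_pos: [0.576, -0.3067, 0.1257]
tcp_rot: [-90.1, -0.3, -6.6]
wrist_force: [5.2, 1.1, 11.1]
opening: 0.0253
```

move_arm(deltas=[[[0,0,0,0],[0,0,0,0],[0,0,0,0],[0,0,0,0]]], claw=0.06)

```text
time: 11.15
ee_pos: [0.5741, -0.3064, 0.1228]
tcp_rot: [-90.0, 0.0, -6.6]
wrist_force: [-1.1, -0.1, -1.0]
opening: 0.0601
```

move_arm(deltas=[[[0,-0.03,0,0],[0,-0.07,0,0],[0,-0.11,0,0],[0,-0.15,0,0],[0,-0.15,0,0]]])

```text
time: 11.65
ee_pos: [0.5752, -0.3069, 0.2795]
tcp_rot: [-90.2, -0.4, -6.6]
wrist_force: [0.9, -0.6, 0.2]
opening: 0.0599
```

```bash
python3 - <<'E'
from h import *
O=np.array([.5421,-.2821,0]); Rb=R.from_euler('z',-6.65,degrees=True)
o=get_obs(); print(o['time'],o['ee_pos'],o['tcp_rot'],o['wrist_force'],o['opening'])
for n in('wrist','scene'):
    c=cap(n,'f_'+n); P=cloud(c); L=Rb.inv().apply((P-O).reshape(-1,3)).reshape(P.shape)*1000-np.array([-13.2,-21.1,72])
    a=np.radians(30); M=np.array([[np.cos(a),0,-np.sin(a)],[0,1,0],[np.sin(a),0,np.cos(a)]]) # slot axes
    S=L@M.T; k=(c['range_z']>0)&(c['color'].max(-1)<75)&(abs(S[...,0])<25)&(abs(S[...,1])<25)&(S[...,2]>15)&(S[...,2]<135)
    q=S[k]; print(n,k.sum(),q.min(0),q.max(0),'tilt off',np.degrees(np.arctan(np.polyfit(q[:,2],q[:,0],1)[0])))
    h=q[q[:,2]>100]; print('top end',np.percentile(q[:,2],[95,99,100]),'y',np.percentile(q[:,1],[1,50,99]),'x',np.percentile(q[:,0],[1,50,99]))
E
```

```text
11.65 [ 0.5752 -0.3069  0.2795] [-90.1782  -0.4448  -6.6479] [ 0.8949 -0.6391  0.185 ] 0.059903654262265495
wrist 1717 [ -5.0863 -12.9538  22.5898] [ 11.7867  13.2585 111.0746] tilt off 4.892667501848176
top end [109.7425 110.3642 111.0746] y [-12.0764   0.0928  12.5801] x [-4.7938 -1.5198 10.6097]
scene 99 [ -2.4812 -11.8319  25.0362] [ 12.2175  13.8425 111.4233] tilt off 6.1833262786404
top end [110.6108 111.1252 111.4233] y [-11.7861  -3.2796  11.6795] x [-2.3734  3.8179 11.988 ]
```

The handle end is 110 mm above the mouth, so the scraper is fully home (165-55). Next is the plate, gripped across its thickness.

move_arm(deltas=[[[-0.0056,0,0.032,8],[-0.0113,0,0.064,16],[-0.017,0,0.096,24],[-0.0226,0,0.127,32],[-0.0282,0,0.1583,40]]], claw=0.045)

```text
time: 12.25
ee_pos: [0.5639, -0.1446, 0.2714]
tcp_rot: [-90.1, 0.1, -47.0]
wrist_force: [-0.2, 0.2, 0.1]
opening: 0.045
```

move_arm(deltas=[[[-0.025,0,0.021,8],[-0.05,0.01,0.042,16],[-0.075,0.03,0.063,24],[-0.1,0.045,0.084,32],[-0.1233,0.05,0.1032,36.75]]])

```text
time: 12.75
ee_pos: [0.5536, 0.016, 0.2196]
tcp_rot: [-90.3, 0.0, -83.7]
wrist_force: [0.0, 0.3, -0.4]
opening: 0.0455
```

move_arm(deltas=[[[0,0,0,0],[0,0,0,0]]])

```text
time: 12.95
ee_pos: [0.5544, 0.0151, 0.2218]
tcp_rot: [-90.1, -0.0, -83.3]
wrist_force: [-0.2, -0.5, 0.1]
opening: 0.0453
```

```bash
python3 - <<'E'
from h import *
o=get_obs(); print(o['time'],o['ee_pos'],o['tcp_rot'],o['q'],o['wrist_force'],o['opening'])
c=cap('wrist','w10'); P=cloud(c); X,Y,Z=P[...,0],P[...,1],P[...,2]
k=(c['range_z']>0)&(Z>.14)&(Z<.168)&(abs(X-.555)<.025)&(abs(Y-.014)<.08)&(c['color'].min(-1)>100)
q=P[k]; print(k.sum(),np.median(q[:,2]),cv2.minAreaRect((q[:,:2]*1000).astype(np.float32)))
p=np.polyfit(q[:,1],q[:,0],1); print('yaw',np.degrees(-np.arctan(p[0])),'x at .0145',np.polyval(p,.0145))
E
```

```text
12.95 [0.5544 0.0151 0.2218] [-90.1341  -0.0008 -83.2611] [ 1.5653  5.5622  9.6434 94.2147 -0.0129 84.8264] [-0.2178 -0.484   0.1296] 0.045283687804220284
1046 0.15999439202956317 ((554.86181640625, 15.351932525634766), (5.870904922485352, 99.68566131591797), 6.6190185546875)
yaw 6.529928084239429 x at .0145 0.5547706766126618
```

move_arm(deltas=[[[0,0.035,0,0],[0,0.07,0,0],[0,0.097,0,0],[0,0.097,0,0],[0,0.097,0,0]]])

```text
time: 13.5
ee_pos: [0.555, 0.0138, 0.1267]
tcp_rot: [-90.0, -0.0, -83.4]
wrist_force: [-0.1, 0.5, 1.2]
opening: 0.0451
```

move_arm(deltas=[[[0,0,0,0],[0,0,0,0],[0,0,0,0],[0,0,0,0],[0,0,0,0]]], claw=0.001, newtons=40)

```text
time: 14.0
ee_pos: [0.5555, 0.0145, 0.1277]
tcp_rot: [-89.9, -0.0, -83.4]
wrist_force: [-1.1, -0.1, 5.9]
opening: 0.0055
```

move_arm(deltas=[[[0,-0.015,0,0],[0,-0.04,0,0],[0,-0.075,0,0],[0,-0.11,0,0],[0,-0.14,0,0]]])

```text
time: 14.5
ee_pos: [0.5549, 0.0147, 0.269]
tcp_rot: [-89.9, -0.0, -83.4]
wrist_force: [1.0, 0.4, -2.1]
opening: 0.0055
```

move_arm(deltas=[[[-0.04,0,-0.0068,4],[-0.08,0,-0.0136,8],[-0.12,0,-0.0204,12],[-0.16,0,-0.0272,16],[-0.2,0,-0.034,21.5]]])

```text
time: 15.0
ee_pos: [0.4976, 0.2108, 0.2672]
tcp_rot: [-90.0, 0.0, -105.1]
wrist_force: [1.7, -0.5, -2.4]
opening: 0.0056
```

```bash
cat > pl.py <<'E'
from h import *
import sys
O=np.array([.5153,.2584,0]); Rs=R.from_euler('z',-14.9,degrees=True)
o=get_obs(); print('t',o['time'],'TCP',o['ee_pos'],'TCP stand',Rs.inv().apply(o['ee_pos']-O)*1000,o['tcp_rot'],'F',o['wrist_force'],o['opening'])
E
python3 pl.py
```

```text
t 15.0 TCP [0.4976 0.2108 0.2672] TCP stand [ -4.9227 -50.5222 267.2141] [ -89.9682    0.0277 -105.0711] F [ 1.6539 -0.4502 -2.4178] 0.0055504488244066145
```

move_arm(deltas=[[[-0.025,0,-0.015,0],[-0.0505,0,-0.03,0],[-0.0505,0.03,-0.03,0],[-0.0505,0.04,-0.03,0],[-0.0505,0.04,-0.03,0]]])

```text
time: 15.5
ee_pos: [0.4816, 0.2654, 0.2251]
tcp_rot: [-90.1, -0.1, -104.9]
wrist_force: [-0.4, -0.5, -2.0]
opening: 0.0052
```

```bash
python3 pl.py; python3 - <<'E'
from h import *
O=np.array([.5153,.2584,0]); Rs=R.from_euler('z',-14.9,degrees=True)
for n in('wrist','scene','top'):
    c=cap(n,'p_'+n); P=cloud(c); L=Rs.inv().apply((P-O).reshape(-1,3)).reshape(P.shape)*1000; X,Y,Z=L[...,0],L[...,1],L[...,2]; v=c['range_z']>0
    k=v&(abs(Y)<60)&(Z>15)&(Z<40)&(abs(X+45)<12); print(n,'lip',k.sum(),np.percentile(X[k],[2,50,98]) if k.sum()>5 else '', np.percentile(Z[k],95) if k.sum()>5 else '')
    k=v&(abs(Y)<72)&(Z>80)&(Z<100)&(abs(X-4)<15); print(' bar',k.sum(),np.percentile(X[k],[2,50,98]) if k.sum()>5 else '',np.percentile(Z[k],95) if k.sum()>5 else '')
    k=v&(abs(Y)<70)&(Z>110)&(Z<262)&(abs(X+35)<12)&(c['color'].min(-1)>80)
    if k.sum()>20:
        print(' plate',k.sum(),'min',L[k].min(0),'max',L[k].max(0)); p=np.polyfit(Z[k],X[k],1); print('  tilt',np.degrees(np.arctan(p[0])),'X med',np.median(X[k]))
        for z in range(110,262,25):
            m=k&(Z>=z)&(Z<z+25)
            if m.sum(): print('   ',z,m.sum(),np.percentile(X[m],[2,50,98]),np.percentile(Y[m],[1,99]))
a=load('p_scene');w=load('p_wrist'); cv2.imwrite('pics/v9.png',np.hstack([cv2.resize(a['color'][70:220,200:380],(400,333)),cv2.resize(w['color'],(400,333))]))
E
```

```text
t 15.5 TCP [0.4816 0.2654 0.2251] TCP stand [-34.3517  -1.918  225.0697] [ -90.1209   -0.121  -104.8922] F [-0.3909 -0.4814 -1.9739] 0.005170729608250568
wrist lip 395 [-47.1395 -44.8633 -41.7514] 25.109251090979086
 bar 1446 [-0.1525  4.0973  9.3097] 90.74048396975947
 plate 3564 min [-46.7867 -33.591  111.0236] max [-23.8181  49.1272 261.9708]
  tilt 0.13617938235625276 X med -33.658977345692136
    110 24 [-37.0862 -34.1022 -31.2707] [47.9691 48.8765]
    135 32 [-36.7193 -34.0479 -31.4289] [48.4936 48.9454]
    160 43 [-36.8298 -34.2974 -31.1421] [48.1634 48.9233]
    185 68 [-36.7236 -33.9269 -31.2202] [48.0096 49.0198]
    210 208 [-42.6601 -33.645  -24.7268] [ 8.6086 49.0807]
    235 3091 [-42.331  -33.6559 -25.5016] [-31.4015  48.9805]
    260 98 [-42.7801 -31.1355 -24.9818] [-10.5535  10.229 ]
scene lip 25 [-48.7665 -42.7337 -39.4199] 24.49115774430639
 bar 128 [ 1.7876  8.2086 12.4989] 90.39987360634082
 plate 913 min [-43.0674 -53.3116 110.222 ] max [-23.0256  52.1233 261.72  ]
  tilt -0.25542561469844843 X med -29.93349728845942
    110 142 [-32.8683 -29.7428 -26.973 ] [-
[... 335 characters left out ...]
42.5495 -29.338  -27.5664] [-42.2305 -10.3464]
top lip 75 [-46.173  -43.3002 -40.4191] 27.84756453210311
 bar 145 [ 0.7068  5.5628 10.3428] 92.57636519672694
 plate 79 min [-39.876  -52.0433 118.1095] max [-25.4607   8.4599 261.8989]
  tilt -1.1200508608626039 X med -31.76310767344468
    110 5 [-32.759  -29.4568 -29.4044] [-51.4582   8.0656]
    135 4 [-31.3196 -30.1408 -29.4547] [-52.0087 -39.3936]
    160 9 [-35.2103 -29.8594 -29.4798] [-51.9432  -4.0561]
    185 5 [-31.1997 -30.2886 -29.5489] [-51.8824 -39.0498]
    210 7 [-39.5996 -29.8509 -29.5626] [-51.4427 -12.4831]
    235 35 [-36.6397 -32.3368 -28.2593] [-51.8424 -11.1868]
    260 14 [-34.6058 -32.8006 -30.9645] [-51.8051 -13.9255]
```

View pics/v9.png

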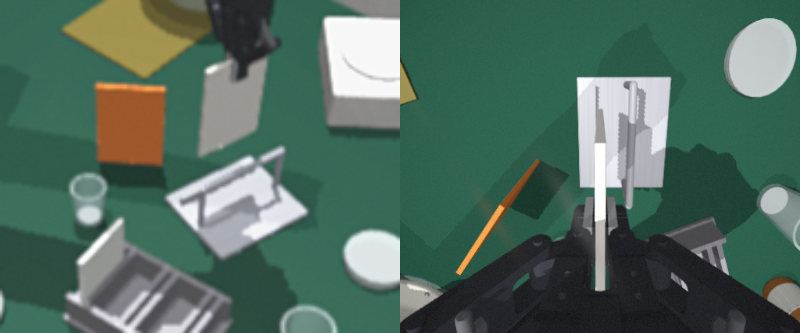

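The plate hangs vertical at stand x = -34, y ≈ -1, between the lip (-42) and the bar (-1). I'll lower it, and slowly at the end.

move_arm(deltas=[[[0,0.03,0,0],[0,0.06,0,0],[0,0.085,0,0],[0,0.092,0,0],[0,0.092,0,0]]])

```text
time: 16.15
ee_pos: [0.4824, 0.2655, 0.1345]
tcp_rot: [-90.0, -0.0, -104.9]
wrist_force: [0.3, 0.3, -1.9]
opening: 0.0054
```

move_arm(deltas=[[[0,0.002,0,0],[0,0.004,0,0],[0,0.004,0,0]]])

```text
time: 16.45
ee_pos: [0.4827, 0.2661, 0.131]
tcp_rot: [-89.9, 0.1, -104.9]
wrist_force: [-0.2, -0.8, -2.8]
opening: 0.0051
```

move_arm(deltas=[[[0,0.001,0,0],[0,0.002,0,0],[0,0.002,0,0]]])

```text
time: 16.75
ee_pos: [0.4823, 0.2659, 0.1281]
tcp_rot: [-90.0, -0.0, -104.9]
wrist_force: [0.4, -0.4, -2.3]
opening: 0.0054
```

move_arm(deltas=[[[0,0.001,0,0],[0,0.0015,0,0],[0,0.0015,0,0]]])

```text
time: 17.05
ee_pos: [0.4825, 0.2659, 0.1277]
tcp_rot: [-89.9, 0.0, -104.9]
wrist_force: [-0.9, -1.4, 5.0]
opening: 0.0054
```

move_arm(deltas=[[[0,0.001,0,0],[0,0.001,0,0]]])

```text
time: 17.25
ee_pos: [0.4827, 0.2659, 0.1277]
tcp_rot: [-89.9, 0.1, -104.9]
wrist_force: [-2.6, -3.0, 12.4]
opening: 0.0056
```

move_arm(deltas=[[[0,0.001,0,0],[0,0.001,0,0]]])

```text
time: 17.45
ee_pos: [0.4828, 0.2659, 0.1276]
tcp_rot: [-89.8, 0.1, -104.9]
wrist_force: [-4.4, -3.8, 16.8]
opening: 0.0056
```

The plate is down on the base (reaction up to 17 N). I'll ease off, open slightly and walk the plate over towards the bar between the loose fingers.

move_arm(deltas=[[[0,-0.002,0,0],[0,-0.0025,0,0]]])

```text
time: 17.65
ee_pos: [0.4825, 0.266, 0.1277]
tcp_rot: [-90.0, 0.0, -104.9]
wrist_force: [0.8, -0.6, 0.0]
opening: 0.0053
```

move_arm(deltas=[[[0,0,0.001,0],[0,0,0.003,0],[0,0,0.005,0],[0,0,0.008,0],[0,0,0.011,0]]], claw=0.018)

```text
time: 18.15
ee_pos: [0.4932, 0.263, 0.127]
tcp_rot: [-90.0, -0.0, -104.9]
wrist_force: [-0.0, 0.1, -0.0]
opening: 0.0181
```

move_arm(deltas=[[[0,0,0.003,0],[0,0,0.006,0],[0,0,0.009,0],[0,0,0.012,0],[0,0,0.015,0]]])

```text
time: 18.65
ee_pos: [0.5077, 0.2591, 0.1272]
tcp_rot: [-90.0, -0.0, -104.9]
wrist_force: [-0.3, 0.0, -1.1]
opening: 0.0183
```

```bash
python3 pl.py; cat > pm.py <<'E'
from h import *
import sys
O=np.array([.5153,.2584,0]); Rs=R.from_euler('z',-14.9,degrees=True)
for n in ('wrist','scene','top'):
    c=cap(n,f'{sys.argv[1]}_{n}'); P=cloud(c); L=Rs.inv().apply((P-O).reshape(-1,3)).reshape(P.shape)*1000; X,Y,Z=L[...,0],L[...,1],L[...,2]
    k=(c['range_z']>0)&(c['color'].min(-1)>80)&(Z>14)&(Z<175)&(X>-48)&(X<60)&(abs(Y)>15)&(abs(Y)<56)&~((abs(X-4)<16)&(abs(Z-85)<10))
    print(n,k.sum(),'y',np.percentile(Y[k],[1,99]) if k.sum() else '','zmax',Z[k].max() if k.sum() else '')
    for z in range(14,175,20):
        m=k&(Z>=z)&(Z<z+20)
        if m.sum()>3: print('  ',z+10,m.sum(),np.percentile(X[m],[2,50,98]))
E
python3 pm.py a
```

```text
t 18.65 TCP [0.5077 0.2591 0.1272] TCP stand [ -7.5545  -1.2537 127.1824] [ -89.9988   -0.0011 -104.8966] F [-0.3013  0.0354 -1.0562] 0.018277139289931056
wrist 6178 y [-47.7046  50.3389] zmax 159.4750351960596
   24 907 [-47.0323 -42.6432 -31.154 ]
   44 211 [-30.8361 -28.51   -24.2432]
   64 237 [-26.5305 -24.126  -18.9217]
   84 312 [-22.104  -19.4656 -15.0628]
   104 634 [-17.7604 -15.3512 -11.1425]
   124 881 [-13.4368 -10.9504  -6.387 ]
   144 1254 [-9.0954 -6.4535 -2.0412]
   164 1742 [-4.5967 -1.6373  1.557 ]
scene 281 y [-52.3995  48.6402] zmax 158.63854554027122
   24 58 [-44.9998 -27.0292  21.5671]
   64 39 [-22.7681 -16.8192 -13.9668]
   84 33 [-16.4863 -13.4994 -12.0711]
   104 47 [-11.704   -8.006   -5.4104]
   124 48 [-8.7743 -4.5116 -0.3378]
   144 38 [-3.8519  0.1104  2.6301]
   164 15 [-2.4406  0.6698  3.4968]
top 248 y [-52.7889  24.6541] zmax 160.42600007816932
   24 82 [-45.6756 -34.4134  49.6699]
   44 19 [-29.9992 -27.7156 -24.6577]
   64 18 [-25.5991 -23.4821 -19.9383]
   84 22 [-21.475  -19.3534 -15.4088]
   104 22 [-17.4663 -14.8274 -11.2103]
   124 24 [-13.1071 -10.5934  -7.0262]
   144 27 [-8.4911 -6.1756 -2.8016]
   164 34 [-4.0085 -1.2272  1.9799]
```

It works: the plate leans about 12.5° with its foot at -36. I'll continue.

move_arm(deltas=[[[0,0,0.003,0],[0,0,0.006,0],[0,0,0.009,0],[0,0,0.012,0],[0,0,0.015,0]]], claw=0.026)

```text
time: 19.3
ee_pos: [0.5222, 0.2553, 0.1272]
tcp_rot: [-90.0, 0.0, -104.9]
wrist_force: [0.5, 0.2, 0.2]
opening: 0.0258
```

move_arm(deltas=[[[0,0,0.003,0],[0,0,0.006,0],[0,0,0.009,0],[0,0,0.009,0]]], claw=0.034)

```text
time: 19.7
ee_pos: [0.5309, 0.2529, 0.1271]
tcp_rot: [-90.0, -0.0, -104.9]
wrist_force: [0.8, -0.3, -0.3]
opening: 0.0342
```

```bash
python3 pl.py;python3 pm.py b
```

```text
t 19.7 TCP [0.5309 0.2529 0.1271] TCP stand [ 16.5244  -1.3121 127.1154] [ -89.9999   -0.0042 -104.9137] F [ 0.8332 -0.3288 -0.2927] 0.034226403605359376
wrist 7779 y [-48.8176  50.0196] zmax 152.80549309287335
   24 1206 [-47.0419 -41.5257 -27.5526]
   44 392 [-27.0512 -23.1115 -18.9339]
   64 405 [-19.0557 -14.96    -9.849 ]
   84 22 [-11.4521 -11.1146  -9.8569]
   104 1035 [-2.8873  1.109   4.8055]
   124 1502 [ 4.6501  8.8734 12.7163]
   144 3217 [12.6943 18.5907 24.3752]
scene 152 y [-52.4314  46.405 ] zmax 153.08938666933503
   24 45 [-46.3458 -26.2336 -19.0169]
   44 19 [-19.3133 -16.7762 -13.9682]
   104 24 [ 1.1609  8.4406 12.0175]
   124 25 [10.7187 16.216  19.6977]
   144 39 [18.005  22.5671 26.4083]
top 320 y [-51.8703  26.9065] zmax 155.58873486714154
   24 90 [-45.759  -33.2688  37.3011]
   44 37 [-26.3509 -22.7558 -18.3997]
   64 39 [-18.8234 -14.6055 -10.5038]
   104 38 [-2.9824  1.2636  4.9589]
   124 42 [ 4.0904  8.6603 14.2671]
   144 71 [12.4113 18.6439 25.0306]
```

The lean is 21.8° and both fingers are now clear, so the plate is resting on the bar. I'll retreat upward and check.

move_arm(deltas=[[[0,0,0.002,0],[0,0,0.002,0],[0,-0.015,0.002,0],[0,-0.045,0.002,0],[0,-0.09,0.002,0]]], claw=0.042)

```text
time: 20.35
ee_pos: [0.5316, 0.2521, 0.2172]
tcp_rot: [-90.1, -0.1, -104.9]
wrist_force: [0.9, 0.2, 0.3]
opening: 0.0418
```

move_arm(deltas=[[[0,-0.04,0,0],[0,-0.06,0,0],[0,-0.06,0,0],[0,-0.06,0,0]]])

```text
time: 20.75
ee_pos: [0.5327, 0.2526, 0.2778]
tcp_rot: [-90.0, 0.0, -104.9]
wrist_force: [0.3, -0.8, 0.1]
opening: 0.0421
```

```bash
python3 pl.py;python3 pm.py c; python3 - <<'E'
from h import *
a=load('c_scene')['color'];w=load('c_wrist')['color']; cv2.imwrite('pics/v11.png',np.hstack([cv2.resize(a[80:330,130:380],(400,400)),cv2.resize(w,(400,400))]))
E
```

```text
t 20.75 TCP [0.5327 0.2526 0.2778] TCP stand [ 18.2797  -1.0982 277.798 ] [ -89.9531    0.0402 -104.8933] F [ 0.2789 -0.7972  0.1426] 0.04209925247267875
wrist 2756 y [-49.5985  50.1893] zmax 153.45529883688334
   24 521 [-47.0554 -41.3986 -27.8039]
   44 241 [-27.0885 -23.1381 -19.3993]
   64 275 [-19.1474 -15.0478 -11.4119]
   84 12 [-11.4591 -11.1691  -6.9058]
   104 368 [-2.8768  0.9885  4.0559]
   124 465 [ 4.6854  8.5072 12.4422]
   144 874 [12.5075 18.3468 24.1553]
scene 220 y [-52.4668  48.4948] zmax 151.8853660740358
   24 47 [-46.7679 -26.8017 -18.7148]
   44 23 [-19.0828 -16.7683 -12.0783]
   104 39 [ 1.6838  8.4829 12.2886]
   124 40 [11.2138 15.4711 20.1922]
   144 71 [17.9086 22.8144 26.667 ]
top 546 y [-52.0506  51.4788] zmax 154.20702442401458
   24 142 [-46.2675 -32.9969  51.0665]
   44 62 [-27.0119 -22.4181 -17.9969]
   64 69 [-19.0014 -14.5237 -10.299 ]
   104 67 [-2.5241  1.3878  5.0692]
   124 87 [ 4.9259  9.1775 13.9863]
   144 116 [13.1439 18.8019 25.0307]
```

View pics/v11.png

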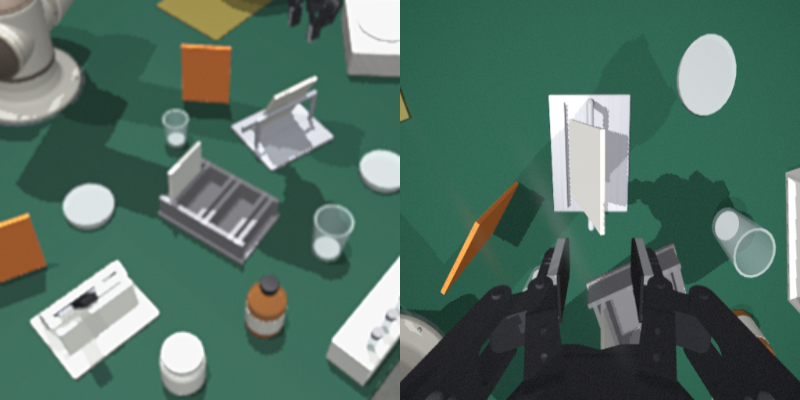

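```bash
python3 -c "
from h import *
print(get_obs()['time']); print(job_done())"
```

```text
20.9
the job is handed in; nothing more can be done
None
```

Both things are out draining, and I handed the job in at 20.9 s of the 61 s allowed. `job_done` reports no verdict, so these results are from my own camera checks.

- **Scraper:** The gripper can't tilt, so I swung the blade to about 30.5° against the block's sloping front face, then slid it down the wide slot. After release the handle end stood 110–111 mm above the mouth, which puts the blade fully home at 55 mm. It was centred to about 1 mm along the slot. I have no good angle reading after release. A rough fit that mixed different handle faces read 5–6° off the axis, within the 8° limit, and the slot's play allows only about 3°.
- **Plate:** I set it down with at most 17 N on the base, then walked it over onto the bar between loosely opened fingers. It leans about 21.6°, with its foot at x about -34 mm and within 1 mm of the middle. Its pose did not change after the fingers left it.
- **Everything else:** The last picture shows the comb still in the rack, and the other things look unmoved. The arm ended above the stand, touching nothing.
- **Disagreements:** The scene camera placed the plate and stand about 4–7 mm farther in x than the wrist and top cameras did; I trusted the wrist view. A two-view triangulation of the scraper handle failed because of a bad mask, so I used depth readings from three cameras, which agreed within about 2 mm.

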